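# Slip the tapered sleeve loosely onto the sprung cone

## Robot

A 6-joint arm with a two-finger parallel gripper is mounted at the origin on the work surface. World frame = base frame: x ahead of the robot, y to its left, z up, the work surface at z = 0. Lengths are in m, angles in rad, forces in N, time in s.
With the tool pointing down it reaches from about 0.275 to 0.85 m from the base axis. Payload 5.2 kg.
Tool frame: the origin (TCP) lies at the very end of the fingers, on their centre line; the grasp point (between the pads) lies 19 mm behind it; z points along the fingers, y is the direction in which the jaws open and shut (so a half turn about z gives the same grasp; the last joint's range is limited). The gripper opens to 85 mm and grips with 20 to 120 N. Pads are 22 mm wide; open, the fingers measure 114 mm over their backs; the gripper's body (76 mm by 85 mm) begins 54 mm behind the grasp point. The pads swing forward as they close: fully open they stand 13 mm farther back than shut.
Start: joints at [-1.314, 0.259, 1.535, -0, 1.348, -0.203], TCP at [0.244, -0.493, 0.231] pointing down, gripper open.
Joint ranges: [-3.14, 3.14], [-0.91, 2.08], [0.19, 2.58], [-1.22, 4.36], [0.22, 2.71], [-3.12, 3.12]. Speed limits (rad/s): [2.57, 2.57, 3.14, 3.14, 3.14, 3.14].

## Interface

Orientations are given as a unit quaternion [x, y, z, w].
In Python, from plant import arm gives the robot as it stands. The module is installed in compiled form; this text tells all that it offers. Calls block until the motion is done:
- arm.move_ptp(position, orientation): joint-space move of the TCP to a pose.
- arm.move_linear(position, rot=None, speed=0.15): straight line of the TCP; rot=None keeps the orientation; speed is the mean speed in m/s.
- arm.goto_joints(angles): joint-space move.
- arm.command_gripper(opening): finger opening in m; the grip force is fixed at half the most; returns when the fingers have stopped.
- arm.dwell(seconds).
- arm.ik(position, orientation): joint angles nearest the present ones, or None.
- arm.observe(): the state.
- arm.capture(name): name is "scene" or "top" or "wrist"; returns a dict with "image" (400x640x3 uint8, red, green, blue), "fx", "fy", "cx", "cy" (pixels), "R" (3x3) and "t" (3): a world point X has camera coordinates R X + t; the wrist camera has in their place "tool_from_camera" (4x4, takes a point from camera to tool coordinates, whose origin is the TCP and whose axes are the flange's). Camera axes: x right, y down, z forward; pixel columns grow to the right and rows downward; lengths in m; the calibration is good to about 2 mm. A picture is of the moment at which its call begins: read the wrist's pose just before it. There is no depth.
A pose or a line that the arm cannot do raises arm.PlanningError and nothing moves.
- arm.sign_off(): hands the job in, once; it reports no verdict.
Trained networks look in a picture, given as the dict that the camera call returned (one of the last four; its "shot" number tells which), for a name from the list of things; names that differ only in an ending like _2 or _b are one class to them, and where a whole thing is asked for, a point or a joint stands for the part that bears it (a point fixed in the world has none). Each returns a list of dicts, best first, with "score" (0 to 1); they miss things now and then, are a little off and sometimes report something else, mostly with a low value. They report only what shows in the picture. A call takes as long as a camera call. They do not tell look-alikes from the thing itself.
- arm.recognise(name, picture): "xy" ([column, row] in pixels, amid what is visible of it).
- arm.regions_of(name, picture): "region" (400x640 bool, what is visible of it) and "xy" ([column, row] in pixels, amid what is visible of it).
The state is a dict: "t": time; "joint_positions": joint angles; "qd": joint speeds; "tau": joint torques, N m; "position": TCP position; "ee_rot": TCP orientation; "force": force on the tool from outside, world axes, zero at the start; "torque": the same for the moment, N m; "finger_gap": finger opening in m.
Only numpy, scipy, OpenCV 4.12 (cv2) and the standard library are available. Lean on these libraries where they do the work, as an engineer would, in place of code of your own. Each camera call takes 0.05 s, during which the arm holds its last target. There are 200 camera calls.

## Task

On the jewellery bench stand three plain aluminium tapered sleeves, wide end down. Pick up the middle-sized one and slip it over the steel cone on the round stand, still wide end down, lowering it gently until it rests loosely on the taper by its own weight, then let go. Do not let it fall over the cone or press it on: the cone stands on a spring, and pushing it down means the sleeve has wedged. Leave the other two sleeves where they are.

Things in the scene. Friction and masses are not known exactly. Their poses are not given: they have to be found in the camera images.
- mid_sleeve: The sleeve to move: aluminium, open at both ends, 95 mm tall, wall 4 mm, 100 to 145 g. The top 30 mm is a straight collar, 50 mm outer diameter, best gripped there; below it flares over 65 mm to a mouth 74 mm outer, 66 mm inner. Origin: centre of the mouth, at its underside; z up towards the collar.
- cone_tip (a point): Centre of the flat top of the steel cone, 131 mm above the table, on a fixed base 110 mm wide, 15 mm thick. Cone: 34 mm wide at top, 72 mm at the foot, 103 mm tall. Sprung: gives from about 2 N, 1 mm per 1.5 N; over 8 mm down counts as wedged. The middle sleeve resting loosely has its mouth about 86 mm below this point, its top 9 mm above.
- small_sleeve: Bystander: the same kind of sleeve but smaller, 70 mm tall, collar 40 mm and mouth 58 mm in outer diameter. Origin: centre of the mouth, underside; z up.
- large_sleeve: Bystander: the same kind of sleeve but larger, 115 mm tall, collar 62 mm and mouth 92 mm in outer diameter. Origin: centre of the mouth, underside; z up.
Not all that is in view belongs to the job. Leave any orange or purple look-alike of the part that bears cone_tip alone. Leave any blue look-alike of the mid_sleeve alone.

How it is judged:
By the outcome, as a careful person would: the job done as asked, in the order asked, and still so for the second after the job is handed in, with the robot touching nothing.
It also fails if it takes over 38 s, if anything falls off the work surface, if the arm or the gripper's body presses on something with over 40 N, if the wrist force passes 120 N, or if a joint passes its speed limit or range.

## Working session

There is one attempt and no reset: what is moved stays moved. The work goes in short steps, each a Python script; the robot and the scene stay as the last script left them, time stands still between calls to the robot, and variables do not carry over. Pictures are saved under pics/ and viewed, about 8 in all and at most 12, crops included, and the job is handed in when it is done.

```bash
mkdir -p pics
cat > h.py <<'E'
import numpy as np, cv2
from plant import arm
def ray(p,uv):
    d=np.array([(uv[0]-p["cx"])/p["fx"],(uv[1]-p["cy"])/p["fy"],1.]);R=np.array(p["R"]);t=np.array(p["t"])
    return -R.T@t, R.T@d
def onplane(p,uv,z):
    c,d=ray(p,uv); return c+d*(z-c[2])/d[2]
def proj(p,X):
    c=np.array(p["R"])@X+np.array(p["t"]); return np.array([p["fx"]*c[0]/c[2]+p["cx"],p["fy"]*c[1]/c[2]+p["cy"]])
def save(p,n): cv2.imwrite(f"pics/{n}.png",cv2.cvtColor(np.ascontiguousarray(p["image"]),cv2.COLOR_RGB2BGR))
def wcal(p,o):
    from scipy.spatial.transform import Rotation as Ro
    T=np.eye(4);T[:3,:3]=Ro.from_quat(o["ee_rot"]).as_matrix();T[:3,3]=o["position"]
    W=np.linalg.inv(T@np.array(p["tool_from_camera"]));p=dict(p);p["R"]=W[:3,:3];p["t"]=W[:3,3];return p
E
python3 - <<'E'
from h import *
print({k:v for k,v in arm.observe().items() if k in("t","position","ee_rot","finger_gap")})
for n in("scene","top"):
    p=arm.capture(n);save(p,n+"1");print(n,ray(p,(320,200)))
    for k in("mid_sleeve","small_sleeve","large_sleeve","cone_tip"):
        for r in arm.regions_of(k,p)[:4]:
            ys,xs=np.nonzero(r["region"]);print(k,round(r["score"],2),np.round(r["xy"]),xs.min(),xs.max(),ys.min(),ys.max())
E
```

```text
{'t': 0.0, 'position': array([ 0.24396556, -0.49236808,  0.23047262]), 'ee_rot': array([ 9.73690296e-01,  2.27873662e-01, -7.85864636e-06, -8.95558896e-04]), 'finger_gap': 0.08572900632805024}
scene (array([0.91458799, 0.83400719, 0.9474152 ]), array([-0.38903516, -0.63892303, -0.66391907]))
mid_sleeve 0.4 [328. 297.] 315 345 274 320
small_sleeve 0.77 [248. 169.] 241 257 156 183
large_sleeve 0.63 [307. 243.] 287 320 213 265
cone_tip 0.7 [394. 278.] 375 403 252 298
cone_tip 0.67 [331. 296.] 315 346 273 321
cone_tip 0.59 [464. 248.] 447 474 224 267
top (array([0.22344288, 0.02049164, 1.38240629]), array([ 0.13305413, -0.00230728, -0.99113963]))
mid_sleeve 0.87 [361. 138.] 349 373 120 149
mid_sleeve 0.83 [359. 185.] 353 377 169 197
small_sleeve 0.6 [428. 176.] 416 437 166 186
large_sleeve 0.58 [302. 168.] 287 317 148 181
cone_tip 0.85 [232. 145.] 220 245 132 159
cone_tip 0.8 [222. 193.] 208 233 185 208
cone_tip 0.6 [207. 268.] 194 221 257 282
```

View pics/scene1.png

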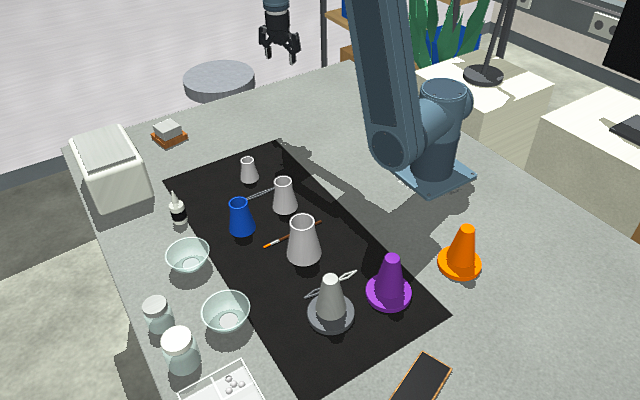

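View pics/top1.png

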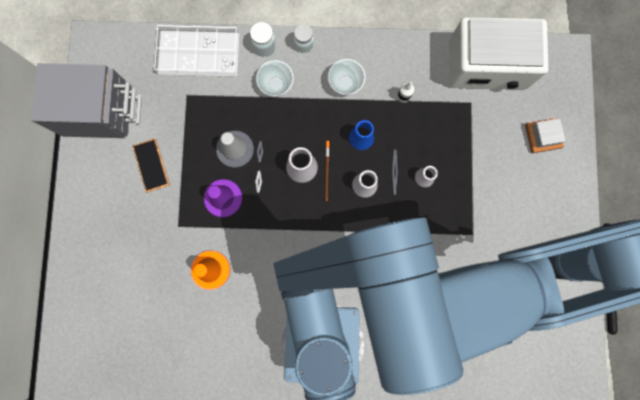

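The scene shows the bare mid sleeve at about (285,195) in the scene view and (366,183) in the top view, between the blue copy and the small and large sleeves. The steel cone is at (331,296) in the scene view and (232,145) in the top view. Next I get coarse positions, then look from above with the wrist camera.

Run:
```python
from h import *
p=arm.capture("top");s=arm.capture("scene");print(p["fx"],s["fx"])
def tri(a,b):
    A=[];B=[]
    c1,d1=ray(p,a);c2,d2=ray(s,b)
    M=np.stack([d1,-d2],1);k=np.linalg.lstsq(M,c2-c1,rcond=None)[0]
    q1=c1+d1*k[0];q2=c2+d2*k[1];return (q1+q2)/2,np.linalg.norm(q1-q2)
# rough: rim centres
print("mid top",onplane(p,(369,178),.095),onplane(s,(283,182),.095),tri((369,178),(283,182)))
print("cone tip",onplane(p,(229,137),.131),onplane(s,(330,277),.131),tri((229,137),(330,277)))
for n,uv,z in(("blue",(365,128),.095),("large",(299,157),.115),("small",(430,172),.07),("purple",(216,191),.13)): print(n,onplane(p,uv,z).round(3))
cp=onplane(p,(369,178),.095)
down=arm.observe()["ee_rot"];print(arm.capture("wrist")["tool_from_camera"])
for yaw in np.deg2rad([0,45,90,135,-45]):
    q=[np.cos(yaw/2),np.sin(yaw/2),0,0]
    print(round(yaw,2),arm.ik([cp[0],cp[1],.25],q),arm.ik([cp[0],cp[1],.07],q),arm.ik([0.42,0.27,.25],q))
```

```text
475.5807937311203 484.9359002786073
mid top [ 0.4610099  -0.11542135  0.095     ] [ 0.46009841 -0.1065834   0.095     ] (array([ 0.45949815, -0.11421915,  0.09017152]), np.float64(0.005772802888323426))
cone tip [0.55614248 0.26792615 0.131     ] [0.55172187 0.27052516 0.131     ] (array([0.55392266, 0.26931287, 0.13173622]), np.float64(0.005057666957187424))
blue [ 0.602 -0.102  0.095]
large [0.51  0.078 0.115]
small [ 0.488 -0.289  0.07 ]
purple [0.408 0.295 0.13 ]
[[-1.01168443e-04 -9.57869226e-01 -2.87204692e-01  7.48679230e-02]
 [ 9.99999995e-01 -8.97280450e-05 -5.29960329e-05  5.37775992e-05]
 [ 2.49929535e-05 -2.87204695e-01  9.57869230e-01 -1.42386159e-01]
 [ 0.00000000e+00  0.00000000e+00  0.00000000e+00  1.00000000e+00]]
0.0 [-4.80634782e-01  1.09734452e-01  1.67360063e+00 -4.44089210e-16
  1.35825757e+00  1.09016155e+00] [-4.80634782e-01  3.05938935e-01  1.91953363e+00 -4.44089210e-16
  9.16120090e-01  1.09016155e+00] [ 3.47563689e-01  1.54229063e-01  1.62136487e+00 -4.44089210e-16
  1.36599872e+00  1.91836002e+00]
0.79 [-4.80634782e-01  1.09734452e-01  1.67360063e+00 -4.4
[... 450 characters left out ...]
.47563689e-01  1.54229063e-01  1.62136487e+00 -4.44089210e-16
  1.36599872e+00  3.47563689e-01]
2.36 [-4.80634782e-01  1.09734452e-01  1.67360063e+00 -4.44089210e-16
  1.35825757e+00 -1.26603295e+00] [-4.80634782e-01  3.05938935e-01  1.91953363e+00 -4.44089210e-16
  9.16120090e-01 -1.26603295e+00] [ 3.47563689e-01  1.54229063e-01  1.62136487e+00 -4.44089210e-16
  1.36599872e+00 -4.37834474e-01]
-0.79 [-4.80634782e-01  1.09734452e-01  1.67360063e+00 -4.44089210e-16
  1.35825757e+00  1.87555971e+00] [-4.80634782e-01  3.05938935e-01  1.91953363e+00 -4.44089210e-16
  9.16120090e-01  1.87555971e+00] [ 3.47563689e-01  1.54229063e-01  1.62136487e+00 -4.44089210e-16
  1.36599872e+00  2.70375818e+00]
```

Run:
```python
from h import *
import pickle
q=[1,0,0,0];out={}
for n,k,xyz in(("cone","cone_tip",[.555,.268,.30]),("mid","mid_sleeve",[.46,-.113,.26])):
    arm.move_ptp(xyz,q);arm.dwell(.2);o=arm.observe();p=arm.capture("wrist");rs=arm.regions_of(k,p);save(p,"w_"+n);p=wcal(p,o)
    out[n]=(p,rs);print(n,o["t"],o["position"],o["force"])
    for r in rs:
        ys,xs=np.nonzero(r["region"]);print(round(r["score"],2),np.round(r["xy"]),xs.min(),xs.max(),ys.min(),ys.max())
pickle.dump(out,open("w.pkl","wb"))
a=np.hstack([cv2.imread("pics/w_cone.png"),cv2.imread("pics/w_mid.png")]);cv2.imwrite("pics/w.png",cv2.resize(a,(800,250)))
```

```text
cone 3.75 [0.55524305 0.26742939 0.29997019] [-0.59651371 -0.26258355 -0.58871944]
0.67 [299. 268.] 279 321 238 305
0.63 [316. 166.] 293 340 142 195
mid 5.5167 [ 0.46043334 -0.11228282  0.26001191] [0.06010792 0.00432923 0.89192312]
0.76 [314.  61.] 283 340 11 88
```

View pics/w_cone.png

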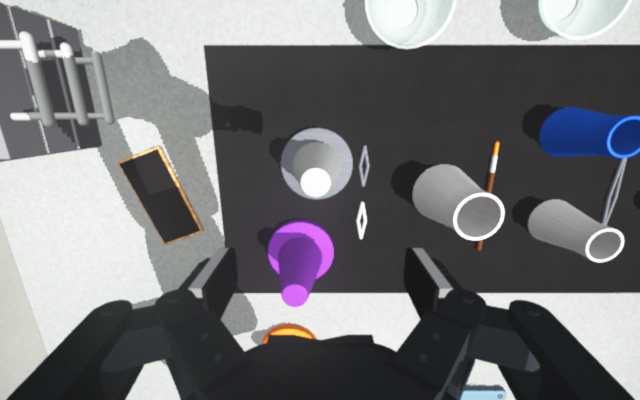

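View pics/w_mid.png

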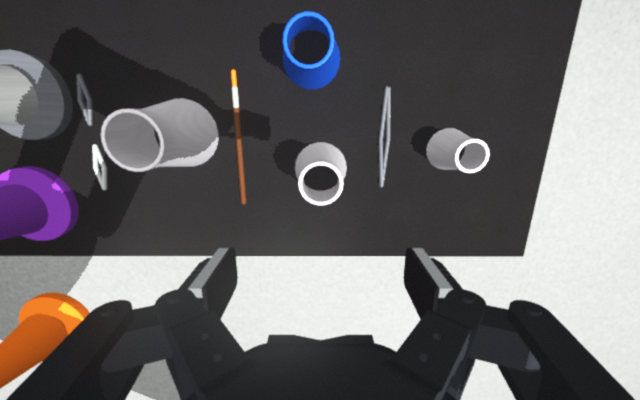

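The wrist views show the cone's bright top disc at (315,183) and the mid sleeve's bright rim at (321,184). I'll fit both by threshold.

Run:
```python
from h import *
import pickle
out=pickle.load(open("w.pkl","rb"))
for n,(u,v),w,z,dia in(("cone",(315,183),24,.131,.034),("mid",(321,184),32,.095,.05)):
    p=out[n][0];g=np.array(p["image"]).min(2)
    m=np.zeros_like(g);m[v-w:v+w,u-w:u+w]=(g[v-w:v+w,u-w:u+w]>215)
    c=max(cv2.findContours(m,cv2.RETR_EXTERNAL,cv2.CHAIN_APPROX_NONE)[0],key=cv2.contourArea)
    e=cv2.fitEllipse(cv2.convexHull(c));C=onplane(p,e[0],z)
    W=onplane(p,(e[0][0]+max(e[1])/2,e[0][1]),z)-onplane(p,(e[0][0]-max(e[1])/2,e[0][1]),z)
    # check: project expected circle, residual vs contour
    a=np.linspace(0,6.28,60);P=np.array([proj(p,C+[dia/2*np.cos(t),dia/2*np.sin(t),0]) for t in a])
    print(n,e,C.round(4),"dia",np.linalg.norm(W).round(4),"exp",dia,"model centre",cv2.fitEllipse(P.astype(np.float32))[:2])
```

```text
cone ((315.4649963378906, 182.077880859375), (29.07338523864746, 29.986648559570312), 91.82182312011719) [0.5563 0.2733 0.131 ] dia 0.0336 exp 0.034 model centre ((315.46405029296875, 181.85159301757812), (29.590177536010742, 30.36504554748535))
mid ((322.9660339355469, 178.0000762939453), (44.224693298339844, 57.7718620300293), 29.297550201416016) [ 0.467  -0.1147  0.095 ] dia 0.0636 exp 0.05 model centre ((322.9681091308594, 177.49171447753906), (44.46757507324219, 45.42153549194336))
```

```bash
cat > m.py <<'E'
from h import *
def rim(p,uv,w,z,dia):
    u,v=map(int,uv);g=np.array(p["image"]).min(2);best=None
    for th in range(200,254,4):
        m=np.zeros_like(g);m[v-w:v+w,u-w:u+w]=(g[v-w:v+w,u-w:u+w]>th)
        cs=cv2.findContours(m,cv2.RETR_EXTERNAL,cv2.CHAIN_APPROX_NONE)[0]
        if not cs: continue
        h=cv2.convexHull(np.vstack([c for c in cs if len(c)>8] or cs))
        if len(h)<6: continue
        e=cv2.fitEllipse(h);C=onplane(p,e[0],z);s=np.linalg.norm(onplane(p,(e[0][0]+.5,e[0][1]),z)-onplane(p,(e[0][0]-.5,e[0][1]),z))
        d=(np.array(e[1])+1)*s;err=np.abs(d-dia).max()
        if best is None or err<best[0]: best=(err,th,d.round(4),np.round(e[0],1),C.round(4))
    return best
E
python3 - <<'E'
from m import *
import pickle
p=pickle.load(open("w.pkl","rb"))["mid"][0]
b=rim(p,(321,184),32,.095,.05);print(b)
if b[0]<.004:
    C=b[4];arm.move_linear([C[0],C[1],.16],speed=.2);arm.dwell(.1)
    o=arm.observe();print(o["t"],o["position"])
    p=arm.capture("wrist");save(p,"w2");p=wcal(p,o);pickle.dump(p,open("w2.pkl","wb"))
    print("expected px",proj(p,C)); print(rim(p,proj(p,C),50,.095,.05))
E
```

```text
(np.float64(0.0011197575659883663), 232, array([0.0489, 0.0509]), array([320.5, 182.9]), array([ 0.4615, -0.112 ,  0.095 ]))
6.3667 [ 0.46260321 -0.11252346  0.16149858]
expected px [320.22068429 215.34857705]
(np.float64(0.0031481400986809877), 236, array([0.0469, 0.05  ]), array([320.2, 215.4]), array([ 0.4615, -0.112 ,  0.095 ]))
```

View pics/w2.png

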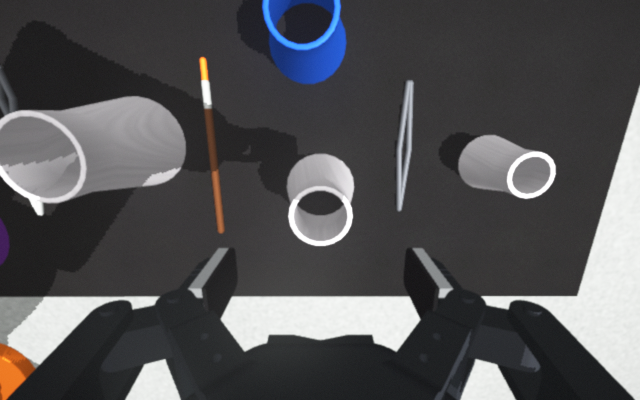

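The rim shows at (320,215), and both measurements agree on (0.4615, -0.112). Grasping now.

Run:
```python
from m import *
arm.move_linear([.4615,-.112,.061],speed=.12);arm.dwell(.15);o=arm.observe();print(o["t"],o["position"],o["force"])
arm.command_gripper(.044);o=arm.observe();print(o["t"],o["finger_gap"],o["force"])
arm.move_linear([.4615,-.112,.24],speed=.2);arm.dwell(.3);o=arm.observe();print(o["t"],o["position"],o["finger_gap"],o["force"],o["torque"])
p=arm.capture("wrist");save(p,"w3");s=arm.capture("scene");cv2.imwrite("pics/s3.png",cv2.resize(cv2.cvtColor(np.ascontiguousarray(s["image"][100:260,200:400]),cv2.COLOR_RGB2BGR),(700,560)))
p=wcal(p,o);print(proj(p,np.array([o["position"][0],o["position"][1],o["position"][2]+.034])))
```

```text
7.5417 [ 0.46209068 -0.11229184  0.06178809] [ 0.48442544 -0.3829048   0.69204217]
7.975 0.04821714343181272 [-1.3550526   0.20592182  6.50329632]
9.3167 [ 0.46120891 -0.11187247  0.23924031] 0.04844348362596708 [-0.14070618  0.44788019 -1.1511006 ] [ 0.02373952  0.03013891 -0.02014591]
[321.61584947 291.04356182]
```

View pics/w3.png

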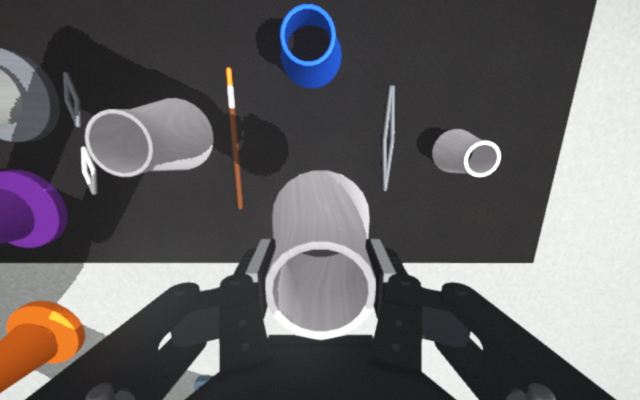

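View pics/s3.png

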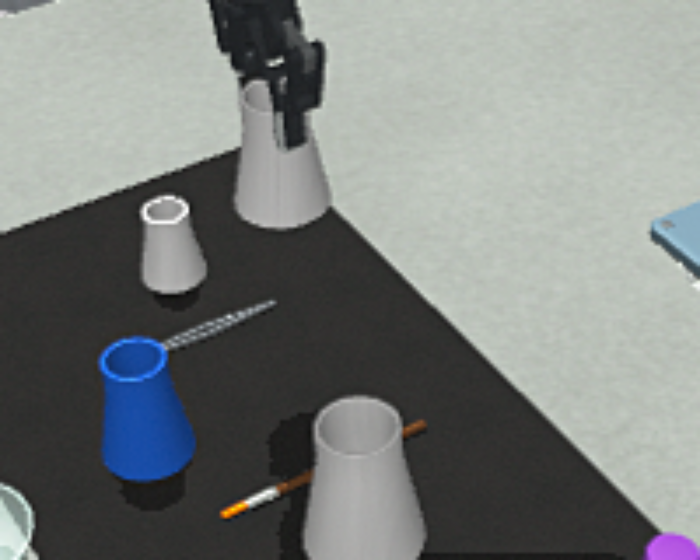

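The in-hand rim is centred at (321,290) against a predicted (321.6,291). The sleeve hangs upright and the bystanders are untouched. Now to the cone, lowering in force-guarded steps.

Run:
```python
from m import *
x,y=.5563,.2733
arm.move_ptp([x,y,.25],[1,0,0,0]);arm.dwell(.3);o=arm.observe();f0=np.mean([ (arm.dwell(.03),arm.observe()["force"])[1] for _ in range(5)],0)
print(o["t"],o["position"],f0)
arm.move_linear([x,y,.14],speed=.1);arm.dwell(.15)
z=.14
def st():
    o=arm.observe();F=[]
    for _ in range(3): arm.dwell(.03);F.append(arm.observe()["force"])
    f=np.mean(F,0)-f0;print(round(arm.observe()["t"],2),arm.observe()["position"].round(4),f.round(2));return f
st()
while z>.118:
    z-=.005;arm.move_linear([x,y,z],speed=.04);f=st()
    if np.linalg.norm(f[:2])>1.2 or f[2]>.8: break
s=arm.capture("scene");t=arm.capture("top")
a=np.vstack([cv2.resize(i["image"][r:r+100,c:c+140],(700,300) if 0 else (420,300),interpolation=2) for i,r,c in((s,210,260),(t,90,165))])
cv2.imwrite("pics/c4.png",np.ascontiguousarray(a[:,:,::-1]))
```

```text
11.1917 [0.55660605 0.27241193 0.25013273] [ 0.0516244  -0.1428518  -1.25558896]
12.86 [0.5565 0.2734 0.1405] [-0.71  0.02  0.39]
13.23 [0.5562 0.2733 0.1348] [ 0.03  0.02 -0.33]
13.61 [0.5563 0.2733 0.1299] [-0.18  0.34  0.4 ]
13.98 [0.5563 0.2733 0.1249] [-0.56  0.11 -0.12]
14.36 [0.5563 0.2733 0.1199] [ 0.02 -0.01  0.07]
14.73 [0.5563 0.2733 0.1149] [ 0.1  -0.1   0.42]
```

View pics/c4.png

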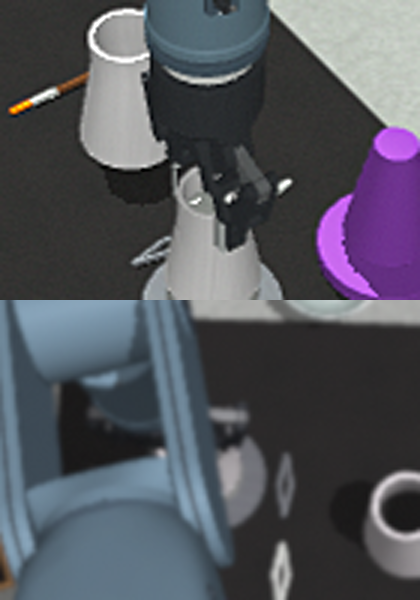

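The sleeve surrounds the cone with no contact at TCP z 0.115, and contact is expected near 0.106. Next come finer steps, correcting sideways on any lateral force.

Run:
```python
from m import *
f0=np.array([.05,-.14,-1.2])
x,y,z=.5563,.2733,.1149
def st():
    F=[]
    for _ in range(6): arm.dwell(.03);F.append(arm.observe()["force"])
    f=np.mean(F,0)-f0;o=arm.observe();print(round(o["t"],2),o["position"].round(4),f.round(2));return f
for i in range(14):
    z-=.001;arm.move_linear([x,y,z],speed=.02);f=st()
    if f[2]>.8: f=st()
    if f[2]>.8 or np.linalg.norm(f[:2])>1.5:
        L=np.linalg.norm(f[:2]);print("contact")
        if L>1 and z>.108: x+=.0006*f[0]/L;y+=.0006*f[1]/L;z+=.001;print("shift",x,y);continue
        break
print(z,x,y)
```

```text
15.28 [0.5563 0.2733 0.1139] [-0.1   0.11 -0.17]
15.73 [0.5563 0.2733 0.1129] [-0.04 -0.17  0.05]
16.18 [0.5563 0.2733 0.1119] [-0.23  0.19 -0.19]
16.63 [0.5563 0.2733 0.1109] [-0.23  0.28 -0.03]
17.08 [0.5563 0.2733 0.1099] [-0.28  0.06  0.07]
17.53 [0.5563 0.2733 0.1089] [ 0.27  0.49 -0.03]
17.98 [0.5563 0.2733 0.1079] [-0.    0.1  -0.14]
18.43 [0.5565 0.2732 0.1069] [ 1.02  0.21 -0.24]
18.88 [0.5565 0.2732 0.1061] [ 1.19 -0.76  1.47]
19.08 [0.5565 0.2733 0.106 ] [ 1.19 -1.08  1.88]
contact
0.1059 0.5563 0.2733
```

Run:
```python
from m import *
arm.move_linear([.5566,.2731,.1063],speed=.02);arm.dwell(.2);o=arm.observe();print(o["t"],o["position"],o["force"])
arm.command_gripper(.085);arm.dwell(.2);o=arm.observe();print(o["t"],o["finger_gap"],o["force"])
arm.move_linear([.5566,.2731,.26],speed=.15);arm.dwell(.2)
o=arm.observe();p=arm.capture("wrist");save(p,"w5");p=wcal(p,o);print(o["t"])
c=np.array([.5563,.2733]);
print("px rim@.14",proj(p,[*c,.14]),"tip@.131",proj(p,[*c,.131]));print(rim(p,proj(p,np.array([*c,.14])),40,.14,.05))
arm.move_ptp([.40,-.05,.32],[1,0,0,0]);arm.dwell(.2);print(arm.observe()["t"])
s=arm.capture("scene");t=arm.capture("top")
a=np.hstack([cv2.resize(i["image"][r:r+120,c:c+140],(400,343)) for i,r,c in((s,230,260),(t,90,165))]);b=cv2.resize(s["image"][140:360,180:460],(800,600))
cv2.imwrite("pics/f5.png",np.ascontiguousarray(np.hstack([a])[:,:,::-1]))
print("top rim",proj(t,np.array([*c,.14])),rim(t,proj(t,np.array([*c,.14])),14,.14,.05))
```

```text
19.5333 [0.55655312 0.27321426 0.10624724] [ 0.69719745 -0.04169298 -1.31586517]
20.1917 0.08505810641424089 [ 0.63174029 -0.69554905  0.06727904]
21.5667
px rim@.14 [320.45421436 194.97762481] tip@.131 [320.44032965 192.45369543]
(np.float64(0.0019409902236571866), 236, array([0.0481, 0.0503]), array([320.2, 194.6]), array([0.5567, 0.2736, 0.14  ]))
23.1833
top rim [226.38459827 136.00097263] (np.float64(0.02275775009773318), 200, array([0.0272, 0.0334]), array([227.8, 139.5]), array([0.5469, 0.2689, 0.14  ]))
```

View pics/w5.png

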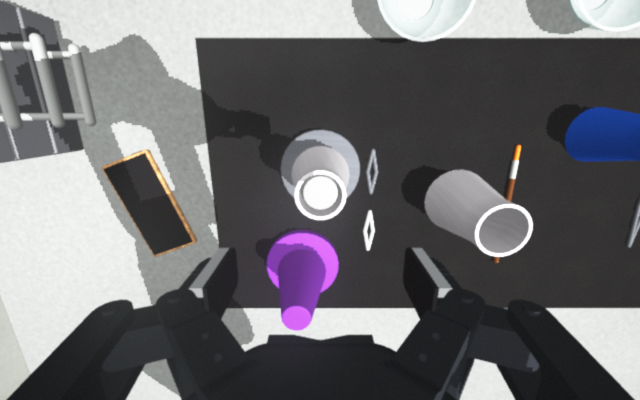

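View pics/f5.png

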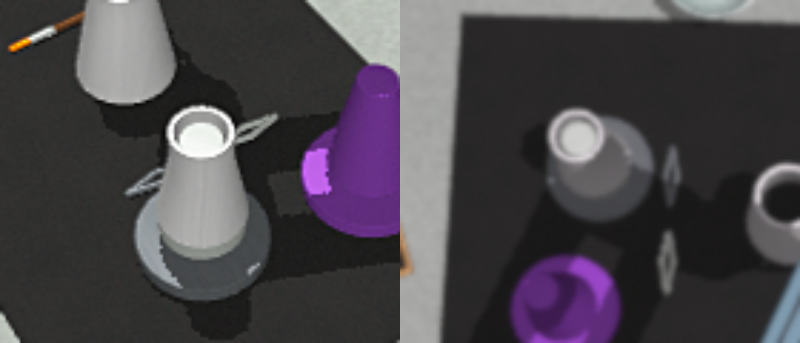

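The sleeve sits upright and concentric on the steel cone. Its rim is at (320,195) in the wrist view against a predicted (320.5,195), with the cone top inside it. The arm is clear, so I'm handing in.

```bash
python3 -c "
from plant import arm
print(arm.sign_off(),arm.observe()['t'])"
```

```text
the job is handed in; nothing more can be done
the job is handed in; nothing more can be done
```

The middle sleeve is resting on the steel cone, wide end down, and the job was handed in after about 23 s of the 38 s allowed.

- **Placing:** I gripped it by the collar and lowered it in 1 mm steps. It touched at a tool height of 0.106 m, as predicted, with about 1.9 N on the cone, below the 2 N at which the spring starts to give. I then eased up 0.3 mm, released it and backed straight up.
- **Final checks:** The wrist view put the sleeve's rim within about 0.5 mm of the cone's axis, at the expected 9 mm above the cone tip. The scene and top views show it upright and concentric. I saw no sign that the other sleeves or the coloured look-alikes had moved, but did not measure them again at the end.
- **One check failed:** The automatic rim fit in the top camera image gave a diameter of about 30 mm instead of 50 mm. It had caught the cone's bright top rather than the blurred rim, so I ignored it. By eye that picture agreed with the other two.

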